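Hang up the buffing spindle and close the felt canister

TASK

Pull the long buffing spindle up out of the open metal canister and hang it by its collar in the slot of the fork rack, upright and let go. Then set the loose lid on the canister without dropping it and press it down past the stiff rubber seal until it sits fully home and level on the rim. Leave the round salver, the hammer and the polishing stone where they lie.

Things in the scene. Friction and masses are not known exactly. Their poses are not given: they have to be found in the camera images.
- canister: Round open aluminium canister fixed to the bench, 100 mm outside diameter, 93 mm inside, 88 mm high, axis vertical. Spare felt discs fill its bottom up to 20 mm above the bench. Six sprung rubber seal pads 6 mm below the rim leave a clear bore of 83 mm. Origin: centre of its underside, on the bench; z up.
- canister_rim (a point): Centre of the canister's mouth, level with the top of the rim (88 mm above the bench).
- spindle: Buffing spindle, 185 mm, 0.26 kg, standing loose on the felt discs in the canister, up to 10 mm off its axis. Heights from its foot: grey felt bob dia 50 mm, 0-28; nut dia 22, 28-34; steel shaft dia 12, 34-115; steel collar dia 40, 115-120; black handle dia 28, 120-185 mm. Origin: centre of the bob's underside; z along the shaft towards the handle.
- spindle_collar (a point): Centre of the underside of the spindle's collar, 115 mm along z from the spindle's origin.
- spindle_grip (a point): Point on the spindle's axis within the black handle, 155 mm along z from its origin: where to grip.
- rack: Grey fork fixed on a post; top face 150 mm above the bench, 6 mm thick. Origin: on the bench under the seat; x from the slot's mouth to the post. Slot 20 mm wide, open at x=-30, closed at x=+12 mm, between two 16 mm prongs with 4 mm high stop lips at x=-30 to -26. Post x=60 to 80, no higher than the fork; base plate x=-10 to 95, 100 wide, 8 high. The collar rests on both prongs.
- rack_seat (a point): Where the centre of the collar's underside belongs when the spindle hangs: on the slot's middle line, level with the fork's top face (150 mm above the bench). Axes as the rack's.
- lid: Round aluminium lid, right way up on the bench, 0.15 kg. Heights: plug 0-20 mm, dia 77 at its foot, 87 from 10 mm up; flange dia 110, 20-24; dark wooden knob dia 32, 30-64 mm. Laid on the mouth it stops on the rubber seal, flange about 8 mm above the rim; a push of about 10 to 20 N takes it home. Origin: centre of the plug's underside; z up.
- lid_flange (a point): Centre of the flange's underside, 20 mm above the lid's origin; when the lid is home it meets the canister's rim.
- lid_knob (a point): Centre of the flat top of the lid's knob, 64 mm above the lid's origin.
- salver: Bystander: round steel salver with a scalloped edge, 160 mm diameter, 13 mm high, lying on the bench. Origin: centre of its underside.
- hammer: Bystander: wooden-handled hammer, 260 mm long, 26 mm high, lying on the bench. Origin: underside, near its middle; x along it towards the head.
- stone: Bystander: grey polishing stone, 60 x 90 x 35 mm. Origin: centre of its underside.
Not all that is in view belongs to the job. Leave any purple look-alike of the lid alone. Of the things like the spindle, leave any that is turquoise; of the rest the smaller one is meant.

How it is judged:
By the outcome, as a careful person would: the job done as asked, in the order asked, and still so for the second after the job is handed in, with the robot touching nothing.
It also fails if it takes over 58 s, if anything falls off the work surface, if the arm or the gripper's body presses on something with over 40 N, if the wrist force passes 120 N, or if a joint passes its speed limit or range.

ROBOT

A 6-joint arm with a two-finger parallel gripper is mounted at the origin on the work surface. World frame = base frame: x ahead of the robot, y to its left, z up, the work surface at z = 0. Lengths are in m, angles in rad, forces in N, time in s.
With the tool pointing down it reaches from about 0.325 to 0.9 m from the base axis. Payload 6.1 kg.
Tool frame: the origin (TCP) lies at the very end of the fingers, on their centre line; the grasp point (between the pads) lies 19 mm behind it; z points along the fingers, y is the line along which they close (so a half turn about z gives the same grasp; the last joint's range is limited). The gripper opens to 85 mm and grips with 20 to 120 N. Pads are 22 mm wide; open, the fingers measure 114 mm over their backs; the gripper's body (76 mm by 85 mm) begins 54 mm behind the grasp point. The pads swing forward as they close: fully open they stand 13 mm farther back than shut.
Start: joints at [1.094, 0.22, 1.526, -0, 1.395, -0.126], TCP at [0.215, 0.587, 0.231] pointing down, gripper open.
Joint ranges: [-2.98, 2.98], [-0.91, 2.08], [0.09, 2.57], [-1.24, 4.39], [0.2, 2.65], [-2.68, 2.68]. Speed limits (rad/s): [2.57, 2.57, 3.01, 3.14, 3.14, 3.14].

INTERFACE

Orientations are given as a unit quaternion [x, y, z, w].
In Python, from station import bot gives the robot as it stands.
- The arm moves only by the shell command python3 -m creep 'ROWS' [FORCE]. ROWS is JSON, one flat list of numbers, 7 for each row, row after row: the shift along the world's x, y, z in m, then the turn, a rotation vector about the world's x, y, z in rad, then the finger opening in m, from 0 to 0.0854. A call has 1 to 5 rows; each row is the pose to reach, as a shift and turn from the pose commanded when the call began; what a row does not reach only later rows make up. A row lasts 1/12 s, in which the tool goes at most 41.7 mm and 7.16 degrees, less where a joint would pass 70% of its speed; a pose out of reach is approached as far as the arm can. A call with a gripper value outside its range is refused whole. The fingers move at their own pace and stop on an object; FORCE is the grip in N (left out, the last holds). Time passes only in rows, so rows that repeat a pose let the fingers close. It gives the time, the measured TCP pose, the force, the opening and the grip force at its end, in the units of the state.
- bot.get_state(): the state, without advancing time (a new reading comes with each control period).
- bot.get_image(name): name is "side" or "top" or "wrist"; returns the picture (384x512x3 uint8, red, green, blue); there is no depth.
- bot.camera_model(name): a dict with "intrinsics" (3x3 intrinsics, pixels), "rvec" (rotation vector, rad) and "tvec" (3), from world to camera coordinates, as OpenCV has them. Camera axes: x right, y down, z forward; pixel columns grow to the right and rows downward; lengths in m; the calibration is good to about 2 mm. A picture is of the moment at which its call begins: read the wrist's pose just before it. camera_model takes no time and is no camera call; for the wrist camera it gives the pose at the moment of the call.
- bot.hand_in(): hands the job in; it is judged then, once.
Trained networks look in the newest picture that a camera, given by its name, has taken for a name from the list of things; names that differ only in an ending like _2 or _b are one class to them, and where a whole thing is asked for, a point or a joint stands for the part that bears it (a point fixed in the world has none). Each returns a list of dicts, best first, with "p" (0 to 1); they miss things now and then, are a little off and sometimes report something else, mostly with a low value. They report only what shows in the picture. A call takes as long as a camera call. They do not tell look-alikes from the thing itself.
- bot.recognise(camera, query): "extent" ([left, top, right, bottom] in pixels, round what is visible of it).
- bot.masks_of(camera, query): "pixels" (384x512 bool, what is visible of it) and "extent" ([left, top, right, bottom] in pixels, round what is visible of it).
The state is a dict: "t": time; "q": joint angles; "qvel": joint speeds; "joint_torque": joint torques, N m; "eef_pos": TCP position; "ee_rot": TCP orientation; "ft_force": force on the tool from outside, world axes, zero at the start; "moment": the same for the moment, N m; "finger_gap": finger opening in m; "finger_force": force on a finger pad.
Only numpy, scipy, OpenCV 4.12 (cv2) and the standard library are available. Lean on these libraries where they do the work, as an engineer would, in place of code of your own. Each camera call takes 0.05 s, during which the arm holds its last target. There are 200 camera calls.

## Working session

There is one attempt and no reset: what is moved stays moved. The work goes in short steps, Python scripts to look and compute and a shell command to move; the robot and the scene stay as the last step left them, time stands still between calls to the robot, and variables do not carry over. Pictures are saved under pics/ and viewed, at most 10 in all, crops included, and the job is handed in when it is done.

```bash
ls; mkdir -p pics
cat > h.py <<'E'
import numpy as np, cv2
from station import bot
def cam(n):
    m=bot.camera_model(n);R=cv2.Rodrigues(np.array(m["rvec"],float))[0]
    return np.array(m["intrinsics"],float),R,np.array(m["tvec"],float).ravel()
def ray(c,u,v):
    K,R,t=c;d=R.T@np.linalg.inv(K)@np.array([u,v,1.]);return -R.T@t,d
def at_z(c,u,v,z):
    o,d=ray(c,u,v);return o+d*(z-o[2])/d[2]
def proj(c,p):
    K,R,t=c;q=K@(R@np.asarray(p,float)+t);return q[:2]/q[2]
def save(n,f,im=None):
    im=bot.get_image(n) if im is None else im
    cv2.imwrite("pics/"+f,cv2.cvtColor(im,cv2.COLOR_RGB2BGR));return im
E
python3 - <<'E'
from h import *
a=save("top","t0.png");b=save("side","s0.png")
im=np.vstack([a,b]);im=cv2.resize(im,(400,600)) if 0 else im
for n in("top","side"):
    c=cam(n);print(n,(-c[1].T@c[2]).round(3),c[0][0,0])
    for q in("canister","spindle","rack","lid","salver","hammer","stone"):
        print(q,[(round(d["p"],2),np.round(d["extent"]).astype(int).tolist()) for d in bot.recognise(n,q)])
E
```

```text
pics
top [0.454 0.033 1.369] 443.3870707458196
canister [(0.61, [253, 188, 284, 226])]
spindle [(0.93, [256, 145, 277, 173]), (0.77, [308, 180, 330, 198]), (0.48, [264, 197, 278, 212])]
rack [(0.88, [332, 182, 380, 225])]
lid [(0.85, [192, 244, 234, 283]), (0.72, [131, 197, 166, 239]), (0.58, [188, 198, 219, 233])]
salver [(0.86, [184, 109, 235, 162])]
hammer [(0.65, [294, 123, 379, 152]), (0.51, [250, 242, 281, 266])]
stone [(0.67, [248, 241, 282, 265])]
side [ 0.144 -0.405  0.9  ] 351.6845135687491
canister []
spindle [(0.89, [270, 140, 292, 205]), (0.59, [293, 204, 315, 252]), (0.58, [242, 177, 261, 212])]
rack [(0.77, [304, 240, 358, 305])]
lid [(0.89, [151, 209, 191, 240]), (0.84, [152, 150, 184, 174]), (0.77, [181, 177, 220, 204]), (0.49, [239, 139, 278, 172])]
salver [(0.82, [238, 138, 278, 174])]
hammer [(0.72, [309, 185, 398, 245]), (0.2, [243, 178, 260, 213])]
stone [(0.61, [201, 234, 233, 270]), (0.27, [304, 241, 362, 302])]
```

View pics/t0.png

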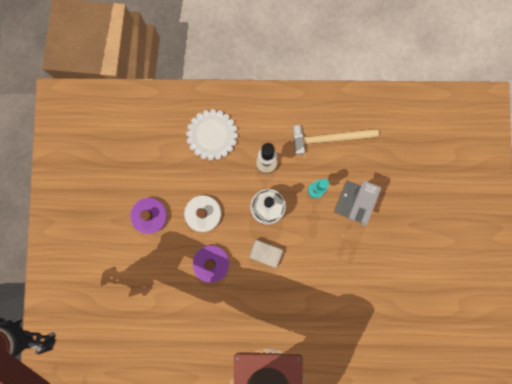

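View pics/s0.png

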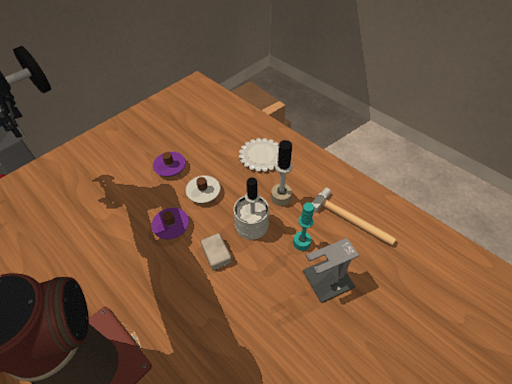

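The top view shows the white spindle with black handle in the canister at (268,203), a taller look-alike standing free at (267,157), and a turquoise one at (319,188). The white lid is at (203,213), with purple lids at (149,215) and (211,264). The rack is at (357,203). My choice is the spindle in the canister (268,203), which is the smaller one, and the white lid (203,213). I'll check both in close crops.

Run:
```python
from h import *
a=cv2.imread("pics/t0.png");b=cv2.imread("pics/s0.png")
f=lambda im,x,y,w=80,h=60:cv2.resize(im[y:y+h,x:x+w],(400,300),interpolation=cv2.INTER_CUBIC)
cv2.imwrite("pics/crop0.png",np.vstack([np.hstack([f(a,230,180),f(b,210,180)]),np.hstack([f(a,315,175),f(b,290,240)])]))
t,s=cam("top"),cam("side")
np.set_printoptions(precision=4,suppress=True)
for cn,c in(("top",t),("side",s)):
    bot.get_image(cn)
    for q in("lid","canister","spindle","rack"):
        for d in bot.masks_of(cn,q):
            ys,xs=np.nonzero(d["pixels"]);
            if len(xs)<5: continue
            print(cn,q,round(d["p"],2),d["extent"],"cen",xs.mean().round(1),ys.mean().round(1), "z.022",at_z(c,xs.mean(),ys.mean(),.022)[:2],"z.15",at_z(c,xs.mean(),ys.mean(),.15)[:2])
```

```text
top lid 0.72 [186.1, 195.9, 220.0, 230.5] cen 202.5 213.5 z.022 [0.5189 0.2047] z.15 [0.5128 0.1884]
top lid 0.68 [131.1, 198.3, 167.8, 236.6] cen 148.3 215.4 z.022 [0.5108 0.3704] z.15 [0.5054 0.3383]
top lid 0.61 [191.0, 245.3, 232.2, 285.8] cen 211.3 263.5 z.022 [0.3682 0.1745] z.15 [0.3763 0.1611]
top canister 0.76 [253.0, 188.2, 283.5, 227.4] cen 267.9 207.5 z.022 [0.54   0.0058] z.15 [0.5318 0.0084]
top spindle 0.68 [255.3, 144.5, 278.3, 172.0] cen 266.9 158.7 z.022 [0.6901 0.0108] z.15 [0.6676 0.0129]
top spindle 0.52 [308.4, 179.2, 329.2, 200.1] cen 318.3 188.2 z.022 [ 0.6008 -0.1471] z.15 [ 0.5869 -0.13  ]
top spindle 0.51 [264.0, 197.9, 277.2, 212.2] cen 268.5 202.9 z.022 [0.5538 0.0043] z.15 [0.5443 0.007 ]
top rack 0.92 [337.0, 184.5, 378.9, 226.1] cen 357.7 200.8 z.022 [ 0.5638 -0.2664] z.15 [ 0.5534 -0.2379]
side lid 0.88 [183.3, 175.2, 217.3, 201.6] cen 202.1 189.1 z.022 [0.5156 0.2038] z.15 [0.4614 0.115 ]
side lid 0.8 [150.9, 146.8, 183.9, 175.5] cen 168.0 163.3 z.022 [0.5077 0.3717] z.15 [0.4547 0.2585]
side lid 0.56 [151.6, 208.6, 190.8, 241.0] cen 169.5 223.5 z.022 [0.3643 0.1745] z.15 [0.3322 0.09  ]
side lid 0.42 [244.1, 178.5, 259.1, 214.9] cen 251.1 193.1 z.022 [0.6124 0.0803] z.15 [0.5441 0.0096]
side canister 0.59 [231.2, 198.0, 267.0, 239.8] cen 250.8 218.5 z.022 [0.5441 0.0137] z.15 [ 0.4858 -0.0473]
side spindle 0.74 [244.2, 176.4, 258.3, 214.4] cen 251.4 192.9 z.022 [0.6135 0.0801] z.15 [0.5451 0.0094]
side spindle 0.61 [292.5, 202.9, 313.0, 251.5] cen 303.8 228.3 z.022 [ 0.6271 -0.1213] z.15 [ 0.5567 -0.1627]
side rack 0.8 [305.1, 241.1, 361.0, 303.6] cen 330.8 269.7 z.022 [ 0.5766 -0.2564] z.15 [ 0.5135 -0.2781]
```

View pics/crop0.png

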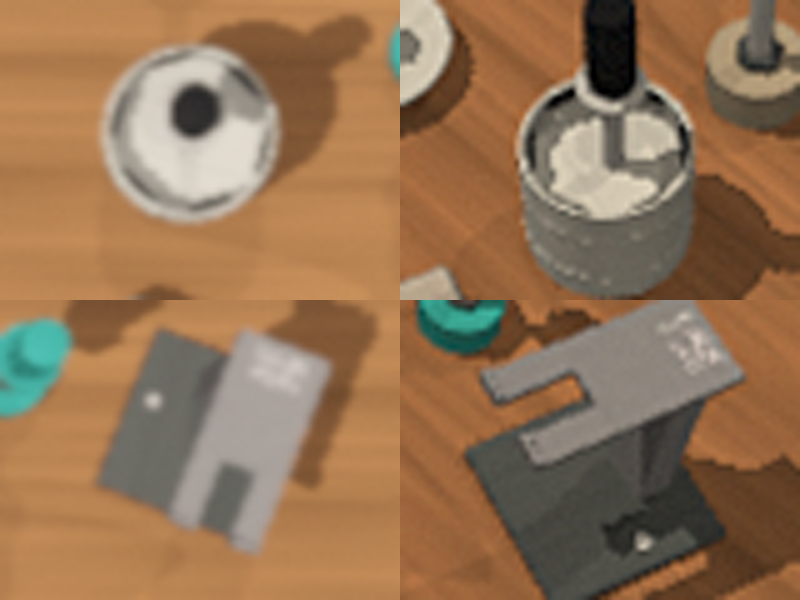

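The crops confirm the choice: white and black spindle in the aluminium canister, handle top at top-view (269,202), rim centre about (268,206.5). The rack's slot opens toward the bottom of the top picture (mouth about (357,221)), with the post at the upper right. Now I'll fit the poses.

Run:
```python
from h import *
from scipy.optimize import least_squares
np.set_printoptions(precision=4,suppress=True)
t,s=cam("top"),cam("side")
T=lambda x,y:(315+x/5-.4,175+(y-300)/5-.4)
S=lambda x,y:(290+(x-400)/5-.4,240+(y-300)/5-.4)
L=None
obs=[(t,T(243,330),'L',26),(t,T(330,367),'L',-26),(t,T(172,507),-30,26),(t,T(255,553),-30,-26),(t,T(222,463),12,10),(t,T(252,472),12,-10),
(s,S(481,375),-30,26),(s,S(492,403),-30,10),(s,S(582,372),12,10),(s,S(590,402),12,-10),(s,S(520,433),-30,-10),(s,S(535,467),-30,-26),(s,S(745,378),'L',-26),(s,S(690,303),'L',26)]
def res(p):
    r=[]
    c,sn=np.cos(p[2]),np.sin(p[2])
    for cm,uv,x,y in obs:
        x=p[3] if x=='L' else x/1e3; y=y/1e3
        r+=list(proj(cm,[p[0]+c*x-sn*y,p[1]+sn*x+c*y,.15])-uv)
    return r
f=least_squares(res,[.5,-.26,-.3,.08],loss='soft_l1');print("rack",f.x,np.degrees(f.x[2]));print(np.array(res(f.x)).reshape(-1,2).T)
print("handle top",at_z(t,269-.4,202-.4,.205),"side proj",proj(s,at_z(t,268.6,201.6,.205)))
print("rim",at_z(t,267.6,206.2,.088)); 
print("rim side proj", [proj(s,at_z(t,267.6,206.2,z)) for z in(.088,0)])
# lid flange circle centre in top; knob
im=cv2.imread("pics/t0.png");
print("lid top",at_z(t,202.5,213.5,.024),"side",at_z(s,202.1,189.1,.026))
st=bot.get_state();print(st["t"],st["eef_pos"],st["ee_rot"],st["ft_force"],st["finger_gap"])
from scipy.spatial.transform import Rotation as Ro
print(Ro.from_quat(st["ee_rot"]).as_matrix())
w=cam("wrist");print("wrist cam",-w[1].T@w[2],w[1],w[0][0,0])
```

```text
rack [ 0.5228 -0.247  -0.3948  0.0827] -22.61953673947914
[[ 0.5306  0.6981 -0.915   0.1345  0.3504  1.1269  0.0314  1.0664 -1.2451
   1.4677 -0.3883  0.0122  0.0998 -0.799 ]
 [ 0.1331  0.1677  2.2617  0.6233 -0.6669  0.4231 -0.6761 -0.6328 -0.796
   0.2626  0.5985 -0.2697 -0.0477 -2.6832]]
handle top [0.5437 0.0079 0.205 ] side proj [251.0758 180.4775]
rim [0.5394 0.0081 0.088 ]
rim side proj [array([250.6623, 207.7416]), array([252.9705, 223.6868])]
lid top [0.5188 0.2045 0.024 ] side [0.514  0.2011 0.026 ]
1.3 [0.2148 0.5869 0.2313] [ 0.1745  0.9847 -0.     -0.    ] [-0.3679 -0.174   0.5499] 0.08525275091048383
[[-0.9391  0.3437 -0.    ]
 [ 0.3437  0.9391 -0.    ]
 [ 0.     -0.     -1.    ]]
wrist cam [0.1359 0.6154 0.3734] [[ 0.3428  0.9394 -0.0004]
 [ 0.8878 -0.3238  0.3269]
 [ 0.307  -0.1124 -0.9451]] 340.5513423487559
```

```bash
python3 -m creep '[0.02,-0.03,0.02,0,0,0,0.085,0.04,-0.065,0.04,0,0,0,0.085,0.06,-0.1,0.06,0,0,0,0.085,0.08,-0.14,0.06,0,0,0,0.085,0.1,-0.178,0.06,0,0,0,0.085]'
python3 -m creep '[0.02,-0.036,0,0,0,0,0.085,0.04,-0.072,0,0,0,0,0.085,0.06,-0.107,0,0,0,0,0.085,0.08,-0.143,0,0,0,0,0.085,0.1,-0.178,0,0,0,0,0.085]'
```

```text
t: 1.72
eef_pos: [0.311, 0.4174, 0.2933]
ee_rot: [0.174, 0.985, 0.002, 0.001]
ft_force: [1.2, -0.0, -1.5]
finger_gap: 0.0848
finger_force: 0.0
t: 2.13
eef_pos: [0.4105, 0.2383, 0.2916]
ee_rot: [0.174, 0.985, 0.0, 0.0]
ft_force: [1.0, 0.3, 1.0]
finger_gap: 0.0852
finger_force: 0.0
```

```bash
python3 -m creep '[0.018,-0.036,0,0,0,0,0.085,0.036,-0.072,0,0,0,0,0.085,0.054,-0.108,0,0,0,0,0.085,0.072,-0.144,0,0,0,0,0.085,0.09,-0.18,0.01,0,0,0,0.085]'
python3 -m creep '[0.01,-0.03,0,0,0,0,0.085,0.01,-0.03,0,0,0,0,0.085]'
python3 - <<'E'
from h import *
np.set_printoptions(precision=4,suppress=True)
st=bot.get_state();w=cam("wrist");im=save("wrist","w1.png")
print(st["t"],st["eef_pos"])
for q,z in(("spindle",.205),("canister",.088)):
    for d in bot.masks_of("wrist",q):
        ys,xs=np.nonzero(d["pixels"]);e=d["extent"];print(q,round(d["p"],2),np.round(e),at_z(w,xs.mean(),ys.mean(),z))
print("expected handle top px",proj(w,[.5437,.0079,.205]),"rim",proj(w,[.5394,.0081,.088]),"big",proj(w,[.68,.01,0]))
E
```

```text
t: 2.55
eef_pos: [0.4995, 0.0582, 0.2996]
ee_rot: [0.175, 0.985, -0.0, -0.001]
ft_force: [0.1, 0.0, 0.3]
finger_gap: 0.085
finger_force: 0.0
t: 2.72
eef_pos: [0.5117, 0.0249, 0.3017]
ee_rot: [0.177, 0.984, -0.001, 0.001]
ft_force: [0.4, 0.6, 0.2]
finger_gap: 0.085
finger_force: 0.0
2.7167 [0.5117 0.0249 0.3017]
spindle 0.91 [266. 234. 334. 384.] [0.6181 0.022  0.205 ]
spindle 0.7 [231. 182. 278. 259.] [0.5291 0.0131 0.205 ]
canister 0.59 [209. 133. 300. 226.] [0.526  0.0123 0.088 ]
canister 0.23 [233. 183. 274. 258.] [ 0.5766 -0.0071  0.088 ]
expected handle top px [254.305  239.5794] rim [254.9143 187.8728] big [290.7704 254.2358]
```

View pics/w1.png

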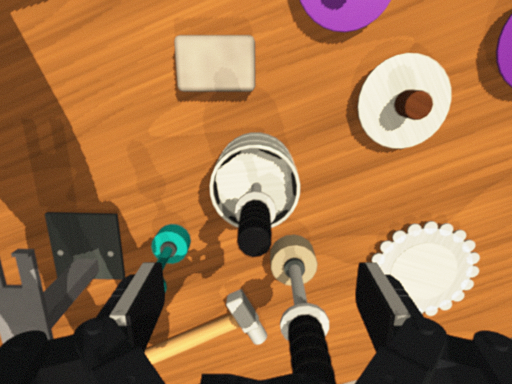

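The wrist view agrees with the fit: handle top at (254,238) against a predicted (254,240), and rim centre at (254,187). Descending to grip.

```bash
python3 -m creep '[0.031,-0.017,-0.02,0,0,0,0.085,0.031,-0.017,-0.055,0,0,0,0.085,0.031,-0.017,-0.09,0,0,0,0.085,0.031,-0.017,-0.125,0,0,0,0.085,0.031,-0.017,-0.145,0,0,0,0.085]'
python3 -m creep '[0,0,0,0,0,0,0.085,0,0,0,0,0,0,0.02,0,0,0,0,0,0,0.015,0,0,0,0,0,0,0.015,0,0,0,0,0,0,0.015]' 60
python3 -m creep '[0,0,0,0,0,0,0.015,0,0,0,0,0,0,0.015,0,0,0,0,0,0,0.015,0,0,0,0,0,0,0.015]' 60
```

```text
t: 3.28
eef_pos: [0.5382, 0.0153, 0.1518]
ee_rot: [0.173, 0.985, 0.0, -0.003]
ft_force: [-0.4, 0.6, -0.6]
finger_gap: 0.0851
finger_force: 0.0
t: 3.7
eef_pos: [0.5424, 0.0133, 0.1586]
ee_rot: [0.174, 0.985, 0.0, 0.002]
ft_force: [-0.2, 0.3, -0.8]
finger_gap: 0.0381
finger_force: 0.0
t: 4.03
eef_pos: [0.5423, 0.0126, 0.1582]
ee_rot: [0.175, 0.985, -0.0, 0.002]
ft_force: [-0.4, -1.5, 6.4]
finger_gap: 0.0267
finger_force: 59.3
```

```bash
python3 -m creep '[0,0,0.015,0,0,0,0.015,0,0,0.035,0,0,0,0.015,0,0,0.06,0,0,0,0.015,0,0,0.085,0,0,0,0.015,0,0,0.105,0,0,0,0.015]' 60
python3 -m creep '[0,0,0,0,0,0,0.015,0,0,0,0,0,0,0.015]' 60
python3 - <<'E'
from h import *
np.set_printoptions(precision=4,suppress=True)
a=save("side","s2.png");
w=cam("wrist");b=save("wrist","w2.png")
cv2.imwrite("pics/c2.png",np.hstack([cv2.resize(cv2.imread("pics/s2.png")[90:330,180:400],(400,436)),cv2.resize(cv2.imread("pics/w2.png"),(400,300)) if 0 else cv2.resize(cv2.imread("pics/w2.png")[:, :352],(400,436))]))
st=bot.get_state();print(st["t"],st["eef_pos"],st["ft_force"],st["moment"],st["finger_gap"])
s=cam("side");p=np.array(st["eef_pos"])
for h in(185,120,115,28,0): print(h,proj(s,p+[0,0,.019-.155+h/1e3]))
E
```

```text
t: 4.45
eef_pos: [0.5409, 0.0132, 0.2626]
ee_rot: [0.175, 0.985, 0.0, 0.0]
ft_force: [0.3, -0.0, -2.8]
finger_gap: 0.0269
finger_force: 59.0
t: 4.62
eef_pos: [0.5414, 0.0131, 0.2617]
ee_rot: [0.175, 0.985, 0.0, 0.001]
ft_force: [0.1, 0.4, -3.4]
finger_gap: 0.0267
finger_force: 59.1
4.7167 [0.5399 0.0132 0.259 ] [-0.0524  0.6064 -3.4969] [ 0.0156  0.0421 -0.0667] 0.026903107157647713
185 [247.5086 152.0155]
120 [248.1776 170.4164]
115 [248.2258 171.7423]
28 [248.9998 193.0328]
0 [249.2255 199.2394]
```

View pics/c2.png

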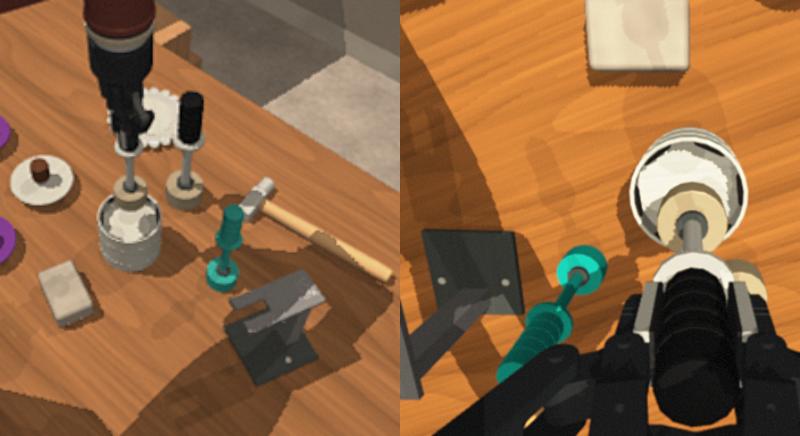

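The spindle is out of the canister and hangs vertical in the grip, with its collar at side-view pixel (250,171). Moving to the mouth side of the rack and measuring the rack with the wrist camera.

```bash
python3 -m creep '[-0.01,-0.02,0,0,0,0,0.015,-0.03,-0.055,0,0,0,0,0.015,-0.06,-0.085,0,0,0,0,0.015,-0.09,-0.11,0,0,0,0,0.015,-0.115,-0.13,0,0,0,0,0.015]' 60
python3 -m creep '[-0.01,-0.02,0,0,0,0,0.015,-0.01,-0.02,0,0,0,0,0.015,-0.01,-0.02,0,0,0,0,0.015]' 60
python3 - <<'E'
from h import *
np.set_printoptions(precision=4,suppress=True)
w=cam("wrist");save("wrist","w3.png");st=bot.get_state();print(st["t"],st["eef_pos"],st["ft_force"])
f=np.array([.5228,-.247]);a=-.3948
for x,y in((-30,26),(-30,10),(12,10),(12,-10),(-30,-10),(-30,-26),(80,26),(80,-26)):
    print(x,y,proj(w,[f[0]+(np.cos(a)*x-np.sin(a)*y)/1e3,f[1]+(np.sin(a)*x+np.cos(a)*y)/1e3,.15]))
p=np.array(st["eef_pos"])
for o in(0,.0035):
  for z,r in((-.023,.02),(-.11,.025)): 
    c=p+[.94*o,-.34*o,z]; q=np.array([proj(w,c+[r*np.cos(k),r*np.sin(k),0]) for k in np.arange(0,6.28,.05)]);print(o,z,q.min(0),q.max(0))
E
```

```text
t: 5.13
eef_pos: [0.423, -0.1177, 0.2584]
ee_rot: [0.175, 0.985, 0.0, -0.002]
ft_force: [0.1, -0.2, -3.5]
finger_gap: 0.0265
finger_force: 59.9
t: 5.38
eef_pos: [0.4148, -0.1372, 0.2594]
ee_rot: [0.176, 0.984, 0.001, -0.001]
ft_force: [0.5, 0.4, -4.0]
finger_gap: 0.0268
finger_force: 60.5
5.4333 [ 0.4154 -0.1366  0.2597] [ 0.8193  1.6164 -3.7991]
-30 26 [216.5139 309.839 ]
-30 10 [198.3787 309.2069]
12 10 [199.1208 347.2502]
12 -10 [177.3988 346.527 ]
-30 -10 [175.6718 308.4155]
-30 -26 [157.4758 307.7813]
80 26 [216.408 402.819]
80 -26 [163.6365 401.1812]
0 -0.023 [224.671  207.8667] [299.0347 274.8594]
0 -0.11 [229.0594 160.139 ] [293.2017 221.0309]
0.0035 -0.023 [224.9233 214.1169] [298.8291 280.2865]
0.0035 -0.11 [229.2152 164.6487] [293.0844 225.023 ]
```

View pics/w3.png

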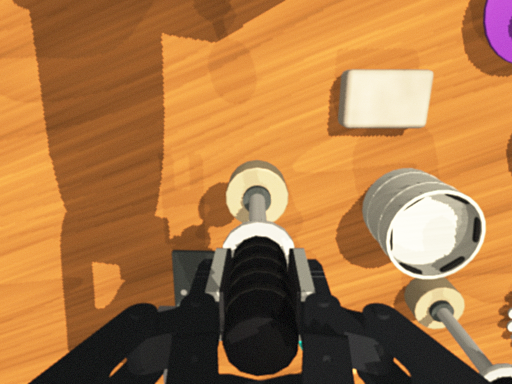

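```bash
python3 -m creep '[0.02,0.015,0,0,0,0,0.015,0.05,0.032,0,0,0,0,0.015,0.08,0.05,0,0,0,0,0.015,0.105,0.067,0,0,0,0,0.015,0.105,0.067,0,0,0,0,0.015]' 60
python3 - <<'E'
from h import *
np.set_printoptions(precision=4,suppress=True)
w=cam("wrist");save("wrist","w4.png");st=bot.get_state();print(st["t"],st["eef_pos"],st["ft_force"])
im=cv2.imread("pics/w4.png")
cv2.imwrite("pics/c4.png",cv2.resize(im[180:384,0:310],(790,520),interpolation=cv2.INTER_CUBIC))
f=np.array([.5228,-.247]);a=-.3948
for x,y in((-30,26),(-30,10),(12,10),(12,-10),(-30,-10),(-30,-26),(80,26),(80,-26)):
    print(x,y,proj(w,[f[0]+(np.cos(a)*x-np.sin(a)*y)/1e3,f[1]+(np.sin(a)*x+np.cos(a)*y)/1e3,.15]))
E
```

```text
t: 5.85
eef_pos: [0.5244, -0.0655, 0.2595]
ee_rot: [0.172, 0.985, 0.001, -0.0]
ft_force: [-0.6, 0.2, -3.1]
finger_gap: 0.0266
finger_force: 60.2
5.9 [ 0.5225 -0.0667  0.2594] [-0.6187 -0.4651 -3.2099]
-30 26 [ 81.6151 227.7835]
-30 10 [ 61.6184 226.9077]
12 10 [ 68.5504 272.2015]
12 -10 [ 44.6919 271.2142]
-30 -10 [ 36.562  225.8103]
-30 -26 [ 16.4683 224.9302]
80 26 [ 96.1579 337.7515]
80 -26 [ 38.5817 335.5685]
```

View pics/c4.png

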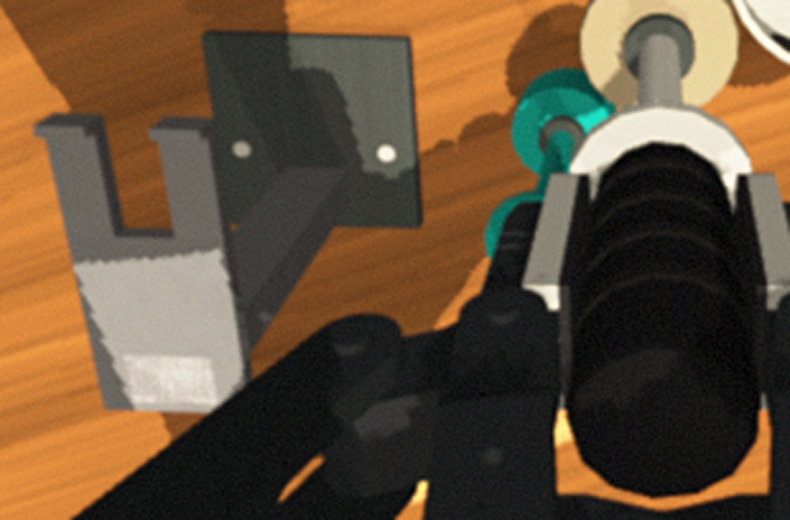

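Run:
```python
from h import *
from scipy.optimize import least_squares
w=cam("wrist");p=np.array(bot.get_state()["eef_pos"]);k=np.arange(0,6.28,.02)
def circ(dx,dy,z,r): return np.array([proj(w,p+[dx+r*np.cos(a),dy+r*np.sin(a),z]) for a in k])
for g in (-.018,-.023):
  def res(v):
    c=circ(v[0],v[1],g,.02);return [c[:,0].min()-570/2.548,c[:,0].max()-752/2.548,c[:,1].min()-(180+105/2.548)]
  f=least_squares(res,[0,0],diff_step=1e-3,x_scale=.001);print(g,f.x,res(f.x))
m=np.array([.34,.94]);print("pix mid cols",proj(w,p+[0,0,-.018]))
```

```text
-0.018 [ 0.00537019 -0.00249833] [np.float64(-2.0196969107480243), np.float64(2.0196135823935606), np.float64(0.15214166583635347)]
-0.023 [ 0.00736025 -0.00321534] [np.float64(-0.9199779348156483), np.float64(0.9199410776668628), np.float64(0.06734622358260367)]
pix mid cols [260.43631412 246.09846447]
```

The rack seen by the wrist camera matches my fit within about 1 mm: slot end at crop (145,235) against a predicted (144,234). Going to the slot's mouth, then down to entry height.

```bash
python3 -m creep '[-0.02,-0.015,0,0,0,0,0.015,-0.045,-0.045,0,0,0,0,0.015,-0.065,-0.08,0,0,0,0,0.015,-0.083,-0.115,0,0,0,0,0.015,-0.083,-0.145,0,0,0,0,0.015]' 60
python3 -m creep '[0,0,-0.02,0,0,0,0.015,0,0,-0.045,0,0,0,0.015,0,0,-0.067,0,0,0,0.015,0,0,-0.067,0,0,0,0.015,0,0,-0.067,0,0,0,0.015]' 60
python3 - <<'E'
from h import *
P=[]
w=cam("wrist")
for i in range(4):
    save("wrist","w5.png");s=bot.get_state();P.append(s["eef_pos"])
print(np.mean(P,0).round(4),s["t"],s["ft_force"])
a=save("side","s5.png");im=cv2.imread("pics/s5.png")[150:310,230:400]
cv2.imwrite("pics/c5.png",np.hstack([cv2.resize(im,(425,400),interpolation=cv2.INTER_CUBIC),cv2.resize(cv2.imread("pics/w5.png")[100:384,100:366],(375,400))]))
E
```

```text
t: 6.32
eef_pos: [0.4351, -0.2155, 0.2604]
ee_rot: [0.174, 0.985, -0.0, -0.001]
ft_force: [1.3, -0.5, -3.5]
finger_gap: 0.0267
finger_force: 60.5
t: 6.73
eef_pos: [0.4368, -0.2137, 0.1926]
ee_rot: [0.174, 0.985, 0.001, -0.002]
ft_force: [0.5, -0.4, -3.1]
finger_gap: 0.0265
finger_force: 60.5
[ 0.4387 -0.215   0.1955] 6.9333 [ 0.87708744  0.77041619 -2.42657623]
```

View pics/c5.png

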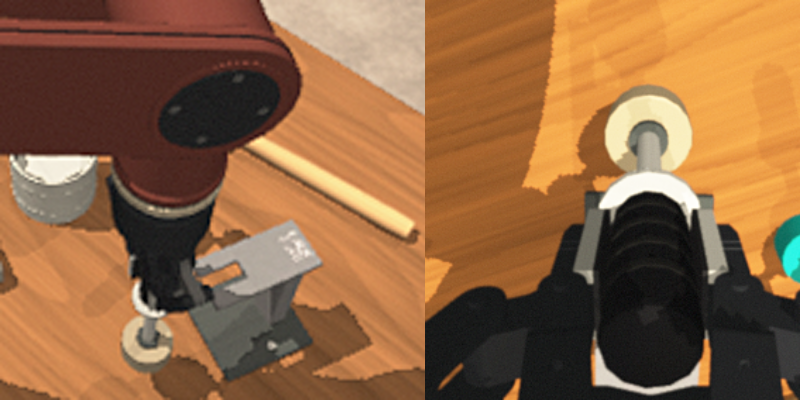

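The side view shows the spindle in front of the slot mouth with its collar just above the fork. The wrist view shows it upright. Sliding in.

```bash
python3 -m creep '[0.012,-0.002,-0.003,0,0,0,0.015,0.026,-0.008,-0.004,0,0,0,0.015,0.04,-0.014,-0.004,0,0,0,0.015,0.052,-0.0185,-0.004,0,0,0,0.015,0.052,-0.0185,-0.004,0,0,0,0.015]' 60
python3 -m creep '[0.01,-0.0035,0,0,0,0,0.015,0.02,-0.008,0,0,0,0,0.015,0.027,-0.011,0,0,0,0,0.015,0.027,-0.011,0,0,0,0,0.015]' 60
python3 - <<'E'
from h import *
P=[]
for i in range(4):
    save("side","s6.png");s=bot.get_state();P.append(s["eef_pos"])
print(np.mean(P,0).round(4),s["t"],s["ft_force"])
im=cv2.imread("pics/s6.png")[190:310,260:400]
save("top","t6.png");t=cv2.imread("pics/t6.png")[160:260,300:416]
cv2.imwrite("pics/c6.png",np.hstack([cv2.resize(im,(467,400),interpolation=cv2.INTER_CUBIC),cv2.resize(t,(330,400))]))
E
```

```text
t: 7.4
eef_pos: [0.4923, -0.2344, 0.1916]
ee_rot: [0.174, 0.985, -0.001, 0.002]
ft_force: [0.2, 1.3, -4.2]
finger_gap: 0.0266
finger_force: 60.5
t: 7.73
eef_pos: [0.5179, -0.2449, 0.1909]
ee_rot: [0.174, 0.985, -0.0, 0.001]
ft_force: [0.5, -0.3, -3.8]
finger_gap: 0.0264
finger_force: 60.5
[ 0.5167 -0.2442  0.1904] 7.9333 [ 0.45914696  0.84688459 -2.89122117]
```

View pics/c6.png

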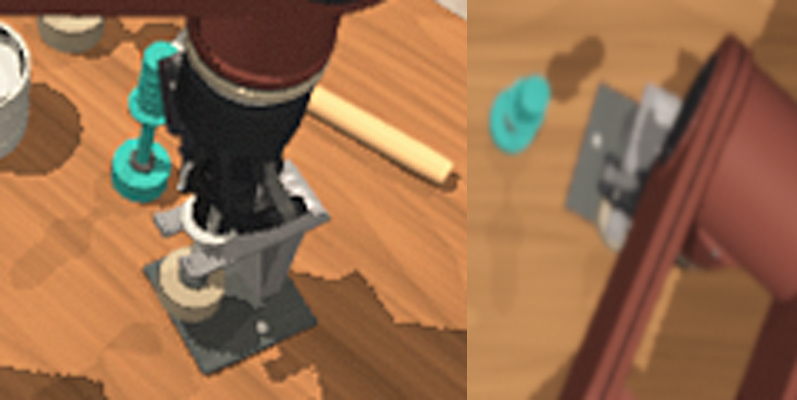

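The shaft is between the prongs, with the collar over the fork. Lowering while watching the force.

```bash
python3 -m creep '[0,0,-0.006,0,0,0,0.015,0,0,-0.012,0,0,0,0.015,0,0,-0.012,0,0,0,0.015]' 60
python3 -m creep '[0,0,-0.003,0,0,0,0.015,0,0,-0.003,0,0,0,0.015]' 60
python3 -m creep '[0,0,-0.0025,0,0,0,0.015,0,0,-0.0025,0,0,0,0.015]' 60
```

```text
t: 8.23
eef_pos: [0.5159, -0.2437, 0.1762]
ee_rot: [0.175, 0.985, 0.001, -0.001]
ft_force: [-1.2, -0.1, -3.3]
finger_gap: 0.0269
finger_force: 60.5
t: 8.4
eef_pos: [0.5165, -0.2441, 0.1743]
ee_rot: [0.175, 0.985, 0.0, -0.001]
ft_force: [-0.8, 0.6, -3.6]
finger_gap: 0.0264
finger_force: 60.5
t: 8.57
eef_pos: [0.5173, -0.2446, 0.1734]
ee_rot: [0.175, 0.985, -0.0, 0.0]
ft_force: [-1.6, 0.7, 0.2]
finger_gap: 0.0265
finger_force: 60.6
```

```bash
python3 -m creep '[0,0,-0.0005,0,0,0,0.03,0,0,0,0,0,0,0.05,0,0,0,0,0,0,0.07,0,0,0,0,0,0,0.085,0,0,0,0,0,0,0.085]' 20
python3 -m creep '[0,0,0.02,0,0,0,0.085,0,0,0.05,0,0,0,0.085,0,0,0.09,0,0,0,0.085,0,0,0.13,0,0,0,0.085,0,0,0.15,0,0,0,0.085]'
```

```text
t: 8.98
eef_pos: [0.5171, -0.2445, 0.1729]
ee_rot: [0.175, 0.985, -0.0, 0.0]
ft_force: [0.2, 0.8, -0.1]
finger_gap: 0.0769
finger_force: 0.0
t: 9.4
eef_pos: [0.5182, -0.2452, 0.3286]
ee_rot: [0.174, 0.985, -0.001, 0.003]
ft_force: [-0.2, -0.7, 0.2]
finger_gap: 0.0853
finger_force: 0.0
```

```bash
python3 -m creep '[0,0.04,0,0,0,0,0.085,0,0.08,0,0,0,0,0.085,0,0.12,0,0,0,0,0.085,0,0.16,0,0,0,0,0.085,0,0.2,0,0,0,0,0.085]'
python3 -m creep '[-0.01,0.04,0,0,0,0,0.085,-0.018,0.08,0,0,0,0,0.085,-0.018,0.12,0,0,0,0,0.085,-0.018,0.16,-0.02,0,0,0,0.085,-0.018,0.2,-0.05,0,0,0,0.085]'
python3 -m creep '[0,0.035,0,0,0,0,0.085,0,0.035,0,0,0,0,0.085,0,0.035,0,0,0,0,0.085]'
python3 - <<'E'
from h import *
np.set_printoptions(precision=4,suppress=True)
s=cam("side");save("side","s7.png");save("top","t7.png")
w=cam("wrist");save("wrist","w7.png");st=bot.get_state();print(st["t"],st["eef_pos"])
for d in bot.masks_of("wrist","lid"):
    ys,xs=np.nonzero(d["pixels"]);print(d["p"],d["extent"],at_z(w,xs.mean(),ys.mean(),.026))
print("pred flange",proj(w,[.517,.203,.024]),"knob",proj(w,[.517,.203,.064]))
c=cv2.imread("pics/s7.png")[200:310,270:380]
cv2.imwrite("pics/c7.png",np.hstack([cv2.resize(c,(384,384),interpolation=cv2.INTER_CUBIC),cv2.imread("pics/w7.png")[:,80:480]]))
E
```

```text
t: 9.82
eef_pos: [0.5167, -0.0428, 0.323]
ee_rot: [0.175, 0.985, 0.0, 0.0]
ft_force: [0.9, 0.4, -0.1]
finger_gap: 0.0852
finger_force: 0.0
t: 10.23
eef_pos: [0.5001, 0.1491, 0.2821]
ee_rot: [0.174, 0.985, 0.001, 0.003]
ft_force: [0.9, -0.2, -0.5]
finger_gap: 0.0852
finger_force: 0.0
t: 10.48
eef_pos: [0.4984, 0.1831, 0.279]
ee_rot: [0.173, 0.985, -0.0, -0.0]
ft_force: [0.1, -0.7, -0.1]
finger_gap: 0.085
finger_force: 0.0
10.6333 [0.4994 0.1807 0.28  ]
0.85 [368.2, 55.8, 464.9, 155.4] [0.509  0.3685 0.026 ]
0.65 [166.4, 1.2, 266.8, 94.1] [0.3717 0.1749 0.026 ]
pred flange [282.4365 159.2392] knob [284.7524 167.7162]
```

View pics/c7.png

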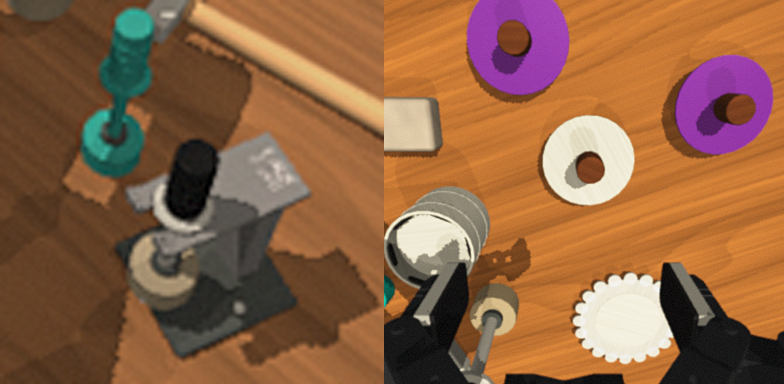

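The spindle hangs upright in the fork, released. The white lid's flange centre is at wrist pixel (284,160) and its knob at (287,167), about 2 mm from the estimate, so the lid is at about (0.5175, 0.2045).

```bash
python3 -m creep '[0.018,0.0235,-0.03,0,0,0,0.085,0.018,0.0235,-0.07,0,0,0,0.085,0.018,0.0235,-0.11,0,0,0,0.085,0.018,0.0235,-0.15,0,0,0,0.085,0.018,0.0235,-0.18,0,0,0,0.085]'
python3 -m creep '[0,0,-0.02,0,0,0,0.085,0,0,-0.04,0,0,0,0.085,0,0,-0.055,0,0,0,0.085,0,0,-0.055,0,0,0,0.085,0,0,-0.055,0,0,0,0.085]' 40
python3 - <<'E'
from h import *
P=[]
for i in range(4):
    bot.get_image("side");P.append(bot.get_state()["eef_pos"])
print(np.mean(P,0).round(4))
E
```

```text
t: 11.1
eef_pos: [0.5161, 0.2033, 0.0965]
ee_rot: [0.176, 0.984, -0.0, -0.001]
ft_force: [0.2, -0.7, -0.5]
finger_gap: 0.0849
finger_force: 0.0
t: 11.52
eef_pos: [0.5169, 0.2037, 0.0442]
ee_rot: [0.175, 0.984, -0.0, -0.001]
ft_force: [0.7, 0.2, -0.2]
finger_gap: 0.0854
finger_force: 0.0
[0.5183 0.2046 0.0459]
```

```bash
python3 -m creep '[0,0,-0.011,0,0,0,0.085,0,0,-0.011,0,0,0,0.05,0,0,-0.011,0,0,0,0.02,0,0,-0.011,0,0,0,0.02,0,0,-0.011,0,0,0,0.02]' 80
python3 -m creep '[0,0,0,0,0,0,0.02,0,0,0,0,0,0,0.02,0,0,0,0,0,0,0.02,0,0,0,0,0,0,0.02]' 80
```

```text
t: 12.13
eef_pos: [0.517, 0.2051, 0.0335]
ee_rot: [0.174, 0.985, 0.0, 0.0]
ft_force: [0.3, 0.7, -0.7]
finger_gap: 0.0382
finger_force: 0.0
t: 12.47
eef_pos: [0.5174, 0.2052, 0.0339]
ee_rot: [0.174, 0.985, 0.0, 0.0]
ft_force: [-0.6, 1.4, 3.0]
finger_gap: 0.0299
finger_force: 79.0
```

```bash
python3 -m creep '[0,0,0.015,0,0,0,0.02,0,0,0.05,0,0,0,0.02,0,0,0.09,0,0,0,0.02,0,0,0.13,0,0,0,0.02,0.02,-0.01,0.14,0,0,0,0.02]' 80
python3 -m creep '[0.025,-0.015,0,0,0,0,0.02,0.043,-0.025,0,0,0,0,0.02,0.043,-0.025,0,0,0,0,0.02,0.043,-0.025,0,0,0,0,0.02]' 80
cat > fit.py <<'E'
from h import *
from scipy.optimize import minimize
def fitcirc(cams,z,r,g,win=.012,step=.0005,ang=None):
    # mean normal gradient along projected circle, summed over cameras
    k=np.linspace(0,2*np.pi,240,endpoint=False) if ang is None else ang
    out=[]
    for c,im in cams:
        G=cv2.GaussianBlur(im,(0,0),1).astype(np.float32);gx=cv2.Sobel(G,5,1,0);gy=cv2.Sobel(G,5,0,1);M=np.abs(gx).sum(2)+np.abs(gy).sum(2);M=np.minimum(M,np.percentile(M,97));out.append((c,M/M.mean()))
    best=[]
    for dx in np.arange(-win,win+1e-9,step):
        for dy in np.arange(-win,win+1e-9,step):
            sc=0
            for c,M in out:
                P=np.stack([g[0]+dx+r*np.cos(k),g[1]+dy+r*np.sin(k),np.full_like(k,z)])
                q=c[0]@(c[1]@P+c[2][:,None]);q=(q[:2]/q[2]).astype(np.float32)
                sc+=cv2.remap(M,q[0][None],q[1][None],1).mean()
            best.append((sc,g[0]+dx,g[1]+dy))
    best.sort(reverse=True);return np.array(best[:8])
E
python3 - <<'E'
from fit import *
np.set_printoptions(precision=4,suppress=True)
w=cam("wrist");wi=save("wrist","w8.png");st=bot.get_state();print(st["t"],st["eef_pos"],st["ft_force"],st["finger_gap"])
rd=lambda f:cv2.imread("pics/"+f)
print("predicted rim px",proj(w,[.5394,.0081,.088]))
k=np.linspace(0,6.28,240)
g=[.5394,.0081]
for n,cs in(("top t7",[(cam("top"),rd("t7.png"))]),("top t0",[(cam("top"),rd("t0.png"))]),("side",[(cam("side"),rd("s7.png"))]),("wrist",[(w,rd("w8.png"))])):
    b=fitcirc(cs,.088,.05,g);print(n,b[0],b.mean(0)[1:])
    b=fitcirc(cs,.088,.0465,g);print(n,"inner",b[0],b.mean(0)[1:])
for d in bot.masks_of("wrist","canister"): print("wr",d["p"],d["extent"])
m=[d for d in bot.masks_of("wrist","lid")]
for d in m: print("lid",d["p"],d["extent"])
E
```

```text
t: 12.88
eef_pos: [0.5378, 0.1972, 0.1801]
ee_rot: [0.173, 0.985, 0.002, 0.003]
ft_force: [2.2, 0.5, -0.8]
finger_gap: 0.0299
finger_force: 79.4
t: 13.22
eef_pos: [0.5798, 0.1693, 0.1724]
ee_rot: [0.175, 0.985, -0.0, -0.001]
ft_force: [0.5, -0.2, -2.9]
finger_gap: 0.0304
finger_force: 79.4
13.2667 [0.579  0.1698 0.1722] [ 0.4157  0.9    -2.5709] 0.02996904051540752
predicted rim px [ 32.8733 224.753 ]
top t7 [5.3823 0.5369 0.0126] [0.537  0.0124]
top t7 inner [5.753  0.5334 0.0106] [0.5333 0.0105]
top t0 [5.7317 0.5379 0.0106] [0.538  0.0105]
top t0 inner [5.7822 0.5334 0.0106] [0.5335 0.0107]
side [5.1777 0.5369 0.0091] [0.5368 0.0089]
side inner [5.5764 0.5344 0.0116] [0.5343 0.0115]
wrist [4.6579 0.5409 0.0066] [0.5412 0.0069]
wrist inner [4.5629 0.5429 0.0106] [0.5428 0.0105]
wr 0.57 [1.1, 140.1, 142.2, 287.2]
lid 0.81 [152.6, 153.9, 368.1, 348.4]
```

Run:
```python
from fit import *
np.set_printoptions(precision=4,suppress=True)
w=cam("wrist");st=bot.get_state();p=np.array(st["eef_pos"]);off=-w[1].T@w[2]-p;print("cam off",off)
def at(tcp):
    return (w[0],w[1],-w[1]@(np.array(tcp)+off))
g=[.5394,.0085]
views=[("w1.png",[.5117,.0249,.3017]),("w3.png",[.4151,-.1369,.2595]),("w7.png",[.4991,.1815,.2797])]
allc=[]
for f,t in views:
    c=at(t);im=cv2.imread("pics/"+f)
    o=fitcirc([(c,im)],.088,.05,g);i=fitcirc([(c,im)],.088,.0465,g)
    print(f,"outer",o.mean(0),"inner",i.mean(0))
    # bright ring test: mean brightness over r in 46.8..49.7
    gr=cv2.cvtColor(im,cv2.COLOR_BGR2HSV).astype(np.float32);S=cv2.GaussianBlur(gr[:,:,2]-gr[:,:,1],(0,0),.7)
    k=np.linspace(0,2*np.pi,180);best=[]
    for dx in np.arange(-.008,.0081,.0005):
        for dy in np.arange(-.008,.0081,.0005):
            v=[]
            for r in(.0475,.049,.0515,.0445):
                P=np.stack([g[0]+dx+r*np.cos(k),g[1]+dy+r*np.sin(k),np.full_like(k,.088)]);q=c[0]@(c[1]@P+c[2][:,None]);q=(q[:2]/q[2]).astype(np.float32)
                v.append(np.median(cv2.remap(S,q[0][None],q[1][None],1)))
            best.append((v[0]+v[1]-v[2]-v[3],g[0]+dx,g[1]+dy))
    best.sort(reverse=True);print("  ring",np.array(best[:6]).mean(0))
# lid flange now (top edge at z = plug foot + .024)
zf=p[2]-.034+.024
im=cv2.imread("pics/w8.png")
b=fitcirc([(w,im)],zf,.055,p[:2],win=.01);print("lid flange rel TCP",b[:,1:].mean(0)-p[:2],b[0,0])
b=fitcirc([(w,im)],zf,.055,p[:2],win=.01,ang=np.linspace(np.pi*.6,np.pi*1.4,120));print("front arc",b[:,1:].mean(0)-p[:2])
```

```text
cam off [-0.0786  0.0284  0.1422]
w1.png outer [5.7322 0.5402 0.0079] inner [5.5931 0.54   0.0079]
  ring [305.4747   0.54     0.0079]
w3.png outer [7.1993 0.5405 0.0064] inner [6.3228 0.5383 0.0043]
  ring [277.2691   0.5403   0.0064]
w7.png outer [5.4594 0.5405 0.0072] inner [5.0771 0.537  0.0084]
  ring [168.1065   0.5404   0.0078]
lid flange rel TCP [ 0.0036 -0.0016] 5.133620262145996
front arc [ 0.0039 -0.0014]
```

Run:
```python
from fit import *
np.set_printoptions(precision=4,suppress=True)
T,S=cam("top"),cam("side");save("top","t8.png");save("side","s8.png")
p=np.array(bot.get_state()["eef_pos"]);w=cam("wrist");save("wrist","w8.png")
rd=lambda f:cv2.imread("pics/"+f)
V=dict(wrist=(w,rd("w8.png")),side=(S,rd("s8.png")),top=(T,rd("t8.png")))
print(p)
for dz in(-.018,-.014,-.01,-.006):
  for n in V:
    b=fitcirc([V[n]],p[2]+dz,.055,p[:2],win=.01,step=.001);print(dz,n,b[0,0].round(3),b[:,1:].mean(0)-p[:2])
# control: same cameras on canister rim were side .5368,.0090 top .538,.0105 (outer) vs wrist .5403,.0073
```

```text
[0.579  0.1705 0.1729]
-0.018 wrist 3.738 [ 0.0049 -0.0029]
-0.018 side 5.98 [0.0049 0.0037]
-0.018 top 4.262 [-0.0001 -0.0009]
-0.014 wrist 4.776 [ 0.0044 -0.0023]
-0.014 side 5.982 [0.0025 0.0005]
-0.014 top 4.261 [-0.0005 -0.001 ]
-0.01 wrist 5.066 [ 0.0034 -0.0016]
-0.01 side 5.983 [ 0.0001 -0.0021]
-0.01 top 4.26 [-0.0008 -0.0013]
-0.006 wrist 3.373 [ 0.0031 -0.0011]
-0.006 side 5.976 [-0.0021 -0.0049]
-0.006 top 4.255 [-0.0008 -0.0016]
```

Target TCP agrees across the wrist, side and top views: about (0.537, 0.010). Moving over the canister.

```bash
python3 -m creep '[-0.008,-0.03,0,0,0,0,0.02,-0.018,-0.07,0,0,0,0,0.02,-0.028,-0.11,0,0,0,0,0.02,-0.038,-0.145,0,0,0,0,0.02,-0.042,-0.16,0,0,0,0,0.02]' 80
python3 -m creep '[0,0,-0.015,0,0,0,0.02,0,0,-0.03,0,0,0,0.02,0,0,-0.042,0,0,0,0.02,0,0,-0.042,0,0,0,0.02,0,0,-0.042,0,0,0,0.02]' 80
python3 - <<'E'
from h import *
P=[]
for i in range(5):
    save("side","s9.png");s=bot.get_state();P.append(s["eef_pos"])
print(np.mean(P,0).round(4),s["ft_force"],s["t"])
E
```

```text
t: 13.93
eef_pos: [0.5365, 0.0069, 0.1734]
ee_rot: [0.175, 0.985, -0.001, -0.0]
ft_force: [0.7, 0.0, -1.9]
finger_gap: 0.0299
finger_force: 79.8
t: 14.35
eef_pos: [0.5372, 0.0105, 0.1307]
ee_rot: [0.174, 0.985, -0.0, -0.001]
ft_force: [-0.6, 0.9, -0.4]
finger_gap: 0.0303
finger_force: 79.8
[0.5385 0.0103 0.1322] [-0.10928758  0.48593005 -0.75033069] 14.6
```

```bash
python3 -m creep '[-0.001,0,-0.006,0,0,0,0.02,-0.001,0,-0.012,0,0,0,0.02,-0.001,0,-0.014,0,0,0,0.02,-0.001,0,-0.014,0,0,0,0.02]' 80
python3 -m creep '[0,0,-0.003,0,0,0,0.02,0,0,-0.005,0,0,0,0.02,0,0,-0.005,0,0,0,0.02]' 80
python3 -m creep '[0,0,-0.002,0,0,0,0.02,0,0,-0.003,0,0,0,0.02,0,0,-0.003,0,0,0,0.02]' 100
```

```text
t: 14.93
eef_pos: [0.5361, 0.0101, 0.1162]
ee_rot: [0.175, 0.985, -0.0, -0.001]
ft_force: [-1.0, 0.2, -2.2]
finger_gap: 0.0305
finger_force: 79.8
t: 15.18
eef_pos: [0.5373, 0.0096, 0.1124]
ee_rot: [0.175, 0.985, -0.0, 0.0]
ft_force: [0.6, -2.4, -1.6]
finger_gap: 0.0298
finger_force: 79.7
t: 15.43
eef_pos: [0.5376, 0.0096, 0.1099]
ee_rot: [0.175, 0.985, -0.0, 0.001]
ft_force: [0.7, -3.6, 1.5]
finger_gap: 0.0298
finger_force: 98.9
```

```bash
python3 -m creep '[0,-0.0015,0,0,0,0,0.02,0,-0.0015,-0.001,0,0,0,0.02,0,-0.0015,-0.001,0,0,0,0.02]' 100
python3 -m creep '[0,0,-0.002,0,0,0,0.02,0,0,-0.003,0,0,0,0.02,0,0,-0.003,0,0,0,0.02]' 100
```

```text
t: 15.68
eef_pos: [0.5376, 0.0085, 0.1091]
ee_rot: [0.174, 0.985, 0.0, 0.001]
ft_force: [0.2, -1.1, 4.1]
finger_gap: 0.0295
finger_force: 99.1
t: 15.93
eef_pos: [0.5367, 0.0087, 0.1049]
ee_rot: [0.174, 0.985, 0.0, -0.0]
ft_force: [1.8, 0.0, -0.3]
finger_gap: 0.03
finger_force: 99.1
```

```bash
python3 -m creep '[0,0,-0.001,0,0,0,0.02,0,0,-0.002,0,0,0,0.02,0,0,-0.002,0,0,0,0.02]' 100
python3 -m creep '[0,0,-0.001,0,0,0,0.02,0,0,-0.0015,0,0,0,0.02,0,0,-0.0015,0,0,0,0.02]' 100
```

```text
t: 16.18
eef_pos: [0.5367, 0.0086, 0.103]
ee_rot: [0.174, 0.985, 0.0, -0.0]
ft_force: [0.6, 0.5, -1.4]
finger_gap: 0.0294
finger_force: 99.2
t: 16.43
eef_pos: [0.5368, 0.0085, 0.1019]
ee_rot: [0.174, 0.985, 0.0, -0.0]
ft_force: [-0.3, 0.5, 3.3]
finger_gap: 0.0299
finger_force: 99.4
```

```bash
python3 -m creep '[0,0,-0.001,0,0,0,0.02,0,0,-0.002,0,0,0,0.02,0,0,-0.002,0,0,0,0.02]' 100
python3 -m creep '[0,0,-0.001,0,0,0,0.02,0,0,-0.0015,0,0,0,0.02,0,0,-0.0015,0,0,0,0.02]' 100
```

```text
t: 16.68
eef_pos: [0.5369, 0.0085, 0.1019]
ee_rot: [0.174, 0.985, -0.0, -0.0]
ft_force: [-9.2, 0.7, 16.0]
finger_gap: 0.0294
finger_force: 101.2
t: 16.93
eef_pos: [0.5369, 0.0085, 0.1018]
ee_rot: [0.174, 0.985, -0.0, -0.0]
ft_force: [-14.2, 0.9, 27.4]
finger_gap: 0.0296
finger_force: 102.2
```

```bash
python3 -m creep '[0,0,0.003,0,0,0,0.04,0,0,0.003,0,0,0,0.07,0,0,0.003,0,0,0,0.085,0,0,0.003,0,0,0,0.085,0,0,0.003,0,0,0,0.085]' 20
python3 -m creep '[0,0,0.02,0,0,0,0.085,0,0,0.05,0,0,0,0.085,0,0,0.06,0,0,0,0.0,0,0,0.06,0,0,0,0.0,0,0,0.06,0,0,0,0]'
python3 -m creep '[0,0,0,0,0,0,0,0,0,0,0,0,0,0,0,0,0,0,0,0,0,0,0,0,0,0,0,0]'
python3 - <<'E'
from fit import *
np.set_printoptions(precision=4,suppress=True)
w=cam("wrist");save("wrist","w10.png");s=cam("side");save("side","s10.png");st=bot.get_state();print(st["t"],st["eef_pos"],st["ft_force"],st["finger_gap"])
wi,si=cv2.imread("pics/w10.png"),cv2.imread("pics/s10.png")
for z in(.088,.092,.096,.1):
    print(z,[fitcirc([c],z,.055,[.538,.009],win=.008,step=.001)[0] for c in((w,wi),(s,si))])
for d in bot.masks_of("wrist","lid"): print(d["p"],d["extent"])
E
```

```text
t: 17.35
eef_pos: [0.5365, 0.0085, 0.1007]
ee_rot: [0.175, 0.985, -0.0, -0.001]
ft_force: [-0.1, 0.7, -0.5]
finger_gap: 0.0845
finger_force: 0.0
t: 17.77
eef_pos: [0.5372, 0.0084, 0.1613]
ee_rot: [0.175, 0.985, 0.0, 0.001]
ft_force: [0.3, -0.0, -0.2]
finger_gap: 0.0513
finger_force: 0.0
t: 18.1
eef_pos: [0.5363, 0.0085, 0.1602]
ee_rot: [0.175, 0.985, -0.0, -0.001]
ft_force: [-0.3, 0.7, -0.4]
finger_gap: 0.0002
finger_force: 0.0
18.2 [0.5366 0.0085 0.1608] [-0.2615 -0.101  -0.0977] -0.00014346966131473249
0.088 [array([6.4246, 0.542 , 0.006 ]), array([6.6219, 0.539 , 0.008 ])]
0.092 [array([6.6488, 0.541 , 0.007 ]), array([6.6112, 0.537 , 0.007 ])]
0.096 [array([4.9008, 0.54  , 0.007 ]), array([6.6079, 0.535 , 0.005 ])]
0.1 [array([4.5315, 0.538 , 0.005 ]), array([6.5969, 0.533 , 0.003 ])]
0.69 [179.6, 134.3, 340.1, 289.8]
0.51 [0.0, 250.1, 15.5, 291.4]
```

The flange-circle fit puts the flange top at about 91 mm, where 92 mm is home. I'll confirm with a push of closed fingers on the knob top.

```bash
python3 -m creep '[0.001,0,-0.012,0,0,0,0,0.001,0,-0.023,0,0,0,0,0.001,0,-0.028,0,0,0,0,0.001,0,-0.03,0,0,0,0,0.001,0,-0.03,0,0,0,0]'
python3 -m creep '[0,0,-0.0015,0,0,0,0,0,0,-0.0025,0,0,0,0,0,0,-0.0025,0,0,0,0]'
```

```text
t: 18.67
eef_pos: [0.537, 0.0086, 0.132]
ee_rot: [0.174, 0.985, -0.0, -0.001]
ft_force: [-8.3, 1.1, 15.1]
finger_gap: 0.0001
finger_force: 7.1
t: 18.92
eef_pos: [0.5371, 0.0086, 0.1319]
ee_rot: [0.174, 0.985, -0.0, -0.001]
ft_force: [-16.3, 0.8, 29.2]
finger_gap: 0.0002
finger_force: 14.9
```

The knob top is firm at 132 mm, exactly the home height. Retreating for a final check of the lid and the spindle.

```bash
python3 -m creep '[0,0,0.02,0,0,0,0,0,0,0.06,0,0,0,0,0,0,0.1,0,0,0,0,0,0,0.14,0,0,0,0,-0.02,0.03,0.16,0,0,0,0]'
python3 -m creep '[-0.02,0.04,0,0,0,0,0,-0.04,0.08,0,0,0,0,0,-0.06,0.12,0,0,0,0,0,-0.06,0.12,0,0,0,0,0]'
python3 - <<'E'
from fit import *
np.set_printoptions(precision=4,suppress=True)
w=cam("wrist");save("wrist","w11.png");t=cam("top");save("top","t11.png");s=cam("side");save("side","s11.png")
r=lambda n:cv2.imread("pics/%s11.png"%n)
for z in(.084,.088,.092,.096,.1):
    print(z,fitcirc([(w,r("w"))],z,.055,[.538,.009],win=.008,step=.001)[0],fitcirc([(s,r("s"))],z,.055,[.538,.009],win=.008,step=.001)[0])
a,b=r("s").astype(int),cv2.imread("pics/s7.png").astype(int)
print("rack/spindle change side since release",np.abs(a-b)[205:305,295:365].mean())
for c in("top","side"):
    for q in("spindle","salver","hammer","stone"): print(c,q,[(round(d["p"],2),np.round(d["extent"]).astype(int).tolist()) for d in bot.recognise(c,q)])
st=bot.get_state();print(st["t"],st["eef_pos"])
E
```

```text
t: 19.33
eef_pos: [0.5213, 0.0351, 0.2934]
ee_rot: [0.177, 0.984, -0.001, 0.004]
ft_force: [1.1, 1.1, 1.0]
finger_gap: -0.0001
finger_force: 0.0
t: 19.67
eef_pos: [0.4552, 0.1626, 0.2881]
ee_rot: [0.173, 0.985, 0.001, -0.001]
ft_force: [0.1, 0.2, 0.1]
finger_gap: -0.0001
finger_force: 0.0
0.084 [5.6352 0.544  0.003 ] [5.8966 0.542  0.011 ]
0.088 [5.8346 0.542  0.005 ] [5.9022 0.54   0.009 ]
0.092 [5.7826 0.54   0.008 ] [5.8919 0.538  0.007 ]
0.096 [5.4953 0.539  0.01  ] [5.873 0.536 0.005]
0.1 [4.8715 0.537  0.012 ] [5.8384 0.533  0.003 ]
rack/spindle change side since release 7.010190476190476
top spindle [(0.76, [347, 208, 373, 223]), (0.64, [255, 143, 280, 172]), (0.63, [306, 177, 330, 196])]
top salver [(0.95, [185, 109, 236, 165]), (0.17, [249, 187, 287, 226])]
top hammer [(0.83, [293, 121, 379, 155])]
top stone [(0.58, [249, 244, 284, 266])]
side spindle [(0.94, [268, 140, 296, 205]), (0.82, [306, 237, 331, 286]), (0.71, [294, 202, 314, 250])]
side salver [(0.89, [237, 140, 277, 174])]
side hammer [(0.77, [313, 186, 396, 244])]
side stone [(0.92, [202, 231, 232, 270])]
20.2167 [0.4584 0.1577 0.2887]
```

```bash
python3 -c "
from station import bot
print(bot.hand_in())"
```

```text
the job is handed in; nothing more can be done
None
```

I handed the job in at about 20 s: the spindle hangs upright by its collar in the fork slot, released. The lid was pressed past the seal until its knob top stopped firm at 132 mm, which is its fully home height, and the salver, hammer and stone were left where they lie.

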